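Load the blood bottles into the matching centrifuge buckets

TASK

Load the centrifuge buckets: stand each of the four dark red blood bottles upright in the bucket of the same colour as its cap, lowering it in gently rather than dropping it, and let go. Leave the two pale bottles standing where they are.

Things in the scene. Friction and masses are not known exactly. Their poses are not given: they have to be found in the camera images.
- blood_blue: Sample bottle filled with blood: dark red body and a blue screw cap; loose, upright, round. Body 44 mm in diameter and straight up to 66 mm, cap 30 mm in diameter, 90 mm high in all; 0.09 to 0.18 kg. Origin: centre of its underside; z up its axis.
- blood_green: Sample bottle filled with blood: dark red body and a green screw cap; loose, upright, round. Body 44 mm in diameter and straight up to 66 mm, cap 30 mm in diameter, 90 mm high in all; 0.09 to 0.18 kg. Origin: centre of its underside; z up its axis.
- blood_yellow: Sample bottle filled with blood: dark red body and a yellow screw cap; loose, upright, round. Body 44 mm in diameter and straight up to 66 mm, cap 30 mm in diameter, 90 mm high in all; 0.09 to 0.18 kg. Origin: centre of its underside; z up its axis.
- blood_red: Sample bottle filled with blood: dark red body and a red screw cap; loose, upright, round. Body 44 mm in diameter and straight up to 66 mm, cap 30 mm in diameter, 90 mm high in all; 0.09 to 0.18 kg. Origin: centre of its underside; z up its axis.
- bucket_blue: Centrifuge bucket: an open round blue cup, fixed to the bench, 80 mm outside and 72 mm inside diameter, rim 30 mm above the bench, inner floor 6 mm above the bench, with a small steel lug on its left and its right (±y of its frame) (100 mm over the lugs). Origin: centre of its underside; z up.
- bucket_green: Centrifuge bucket: an open round green cup, fixed to the bench, 80 mm outside and 72 mm inside diameter, rim 30 mm above the bench, inner floor 6 mm above the bench, with a small steel lug on its left and its right (±y of its frame) (100 mm over the lugs). Origin: centre of its underside; z up.
- bucket_yellow: Centrifuge bucket: an open round yellow cup, fixed to the bench, 80 mm outside and 72 mm inside diameter, rim 30 mm above the bench, inner floor 6 mm above the bench, with a small steel lug on its left and its right (±y of its frame) (100 mm over the lugs). Origin: centre of its underside; z up.
- bucket_red: Centrifuge bucket: an open round red cup, fixed to the bench, 80 mm outside and 72 mm inside diameter, rim 30 mm above the bench, inner floor 6 mm above the bench, with a small steel lug on its left and its right (±y of its frame) (100 mm over the lugs). Origin: centre of its underside; z up.
- plasma_blue: Sample bottle of the same shape and size as the blood bottles but with a pale cream body, and a blue cap; loose, upright, to be left alone. Origin: centre of its underside. Bottles and buckets stand mixed, at least 100 mm apart centre to centre; loose bits up to 25 mm high lie between them; equipment beyond the rows is up to 110 mm high.
- plasma_yellow: Sample bottle of the same shape and size as the blood bottles but with a pale cream body, and a yellow cap; loose, upright, to be left alone. Origin: centre of its underside.

How it is judged:
At the end, for the whole second after the job is handed in: Each blood bottle stands on the floor of the bucket of its cap's colour (axes within 17 mm, underside less than 12 mm above the bucket's underside, tilted less than 0.15 rad), at rest and released; both pale bottles are upright and within 30 mm of where they were (horizontal distance between blood_blue and bucket_blue below 0.017 m and z of blood_blue in the frame of bucket_blue below 0.012 m and angle between each of blood_blue, blood_green, blood_yellow, blood_red, plasma_blue, plasma_yellow's own z axis and vertical below 0.15 rad and linear speed of each of blood_blue, blood_green, blood_yellow, blood_red below 0.02 m/s and contact force between each of blood_blue, blood_green, blood_yellow, blood_red and the fingers below 0.05 N and horizontal distance between blood_green and bucket_green below 0.017 m and z of blood_green in the frame of bucket_green below 0.012 m and horizontal distance between blood_yellow and bucket_yellow below 0.017 m and z of blood_yellow in the frame of bucket_yellow below 0.012 m and horizontal distance between blood_red and bucket_red below 0.017 m and z of blood_red in the frame of bucket_red below 0.012 m and distance of each of plasma_blue, plasma_yellow from where it was at the start of the episode below 0.03 m); the robot touches nothing.
It fails at once if a blood bottle is dropped into its bucket rather than lowered (falls faster than 0.7 m/s inside it) ((horizontal distance between blood_blue and bucket_blue below 0.03 m and height (world z) of blood_blue below 0.04 m and linear speed of blood_blue above 0.7 m/s) or (horizontal distance between blood_green and bucket_green below 0.03 m and height (world z) of blood_green below 0.04 m and linear speed of blood_green above 0.7 m/s) or (horizontal distance between blood_yellow and bucket_yellow below 0.03 m and height (world z) of blood_yellow below 0.04 m and linear speed of blood_yellow above 0.7 m/s) or (horizontal distance between blood_red and bucket_red below 0.03 m and height (world z) of blood_red below 0.04 m and linear speed of blood_red above 0.7 m/s)).
It fails at once if a pale bottle is shifted by more than 30 mm (distance of any of plasma_blue, plasma_yellow from where it was at the start of the episode above 0.03 m).
It also fails if it takes over 102 s, if anything falls off the work surface, if the arm or the gripper's body presses on something with over 40 N, if the wrist force passes 120 N, or if a joint passes its speed limit or range.

ROBOT

A 7-joint arm with a two-finger parallel gripper is mounted at the origin on the work surface. World frame = base frame: x ahead of the robot, y to its left, z up, the work surface at z = 0. Lengths are in m, angles in rad, forces in N, time in s.
With the tool pointing down it reaches from about 0.425 to 0.975 m from the base axis. Payload 16.7 kg.
Tool frame: the origin (TCP) lies between the finger pads; the fingertips stand 17 mm ahead of it and the grasp point (between the pads) lies 2 mm behind it; z points along the fingers, x is the direction in which the jaws open and shut, and the axes are right-handed (so a half turn about z gives the same grasp; the last joint's range is limited). The gripper opens to 85 mm and grips with 20 to 120 N. Pads are 22 mm wide; open, the fingers measure 114 mm over their backs; the gripper's body (76 mm by 85 mm) begins 54 mm behind the grasp point. The pads swing forward as they close: fully open they stand 13 mm farther back than shut.
Start: joints at [1.062, 0.426, 0.074, 1.606, -0.034, 1.111, -0.067], TCP at [0.238, -0.632, 0.248] pointing down, gripper open.
Joint ranges: [-2.85, 2.85], [-0.5, 2.14], [-1.23, 1.37], [0.21, 2.46], [-1.02, 4.16], [0.16, 2.05], [-2.73, 2.73]. Speed limits (rad/s): [1.89, 1.89, 2.39, 2.39, 3.01, 3.01, 3.01].

INTERFACE

Orientations are given as a unit quaternion [x, y, z, w].
In Python, from bench import * gives the robot as it stands.
- The arm moves only by the tool drive_tool, never from a script. Its argument "motion" is a list of rows, each a list of 7 numbers: the shift along the tool's x, y, z normalised to -1 to 1, where 1 is 15 cm, then the turn, a rotation vector about the tool's x, y, z normalised to -1 to 1, where 1 is 90 degrees, then the opening, from -1 (shut) to 1 (fully open), so that 0 is half open. A call has 1 to 12 rows; each row is the pose to reach, as a shift and turn from the pose commanded when the call began, along the tool's axes at that moment; what a row does not reach only later rows make up. A row lasts 1/12 s, in which the tool goes at most 41.7 mm and 7.16 degrees, less where a joint would pass 70% of its speed; a pose out of reach is approached as far as the arm can. A call with a number of a shift or a turn outside -1 to 1 is refused whole. A call with a gripper value outside its range is refused whole. The fingers move at their own pace and stop on an object; "squeeze" is the grip in N (left out, the last holds). Time passes only in rows, so rows that repeat a pose let the fingers close. It gives the time, the measured TCP pose, the force and the opening at its end, in the units of the state.
- state(): the state, without advancing time (a new reading comes with each control period).
- camera(name): name is "scene" or "top" or "wrist"; returns a dict with "frame" (400x640x3 uint8, red, green, blue), "z_map" (400x640 float32, m along the optical axis (not along the pixel's ray), 0 where there is no reading), "intrinsics" (3x3 intrinsics, pixels), "pose" (4x4, takes a point from camera to world coordinates). Camera axes: x right, y up, looking along -z (the intrinsics and any distortion apply to the point x, -y, -z); pixel columns grow to the right and rows downward; lengths in m; the calibration is good to about 2 mm. A picture is of the moment at which its call begins.
- sign_off(): hands the job in, once; it reports no verdict.
The state is a dict: "t": time; "joint_pos": joint angles; "dq": joint speeds; "joint_efforts": joint torques, N m; "ee_pos": TCP position; "ee_rot": TCP orientation; "ft_force": force on the tool from outside, world axes, zero at the start; "moment": the same for the moment, N m; "grip_width": finger opening in m.
Only numpy, scipy, OpenCV 4.12 (cv2) and the standard library are available. Lean on these libraries where they do the work, as an engineer would, in place of code of your own. Each camera call takes 0.05 s, during which the arm holds its last target. There are 200 camera calls.

## Working session

There is one attempt and no reset: what is moved stays moved. The work goes in short steps, Python scripts to look and compute and a tool call to move; the robot and the scene stay as the last step left them, time stands still between calls to the robot, and variables do not carry over. Pictures are saved under pics/ and viewed, about 12 in all and at most 16, crops included, and the job is handed in when it is done.

Besides the shell and the picture viewer there is one more tool, called after "Request:" as name([rows], argument=value, ...), one row to a line, values as JSON. drive_tool: Moves the arm, as the interface text tells. Scaled input: -1 to 1 covers 15 cm each way for a shift and 90 degrees each way for a turn. Its arguments: {"type":"object","properties":{"motion":{"type":"array"},"squeeze":{"type":"number"}},"required":["motion"]}

```bash
mkdir -p pics
cat > h.py <<'E'
from bench import *
import numpy as np, cv2
def snap(n,f):
    c=camera(n); np.savez('pics/'+f+'.npz',**c); cv2.imwrite('pics/'+f+'.png',c['frame'][...,::-1]); return c
def world(c):
    K=c['intrinsics']; z=c['z_map']; v,u=np.mgrid[:z.shape[0],:z.shape[1]]
    p=np.stack([(u-K[0,2])/K[0,0]*z,-(v-K[1,2])/K[1,1]*z,-z],-1)
    return p@c['pose'][:3,:3].T+c['pose'][:3,3]
E
python3 - <<'E'
from h import *
for n in('top','scene'):
    c=snap(n,n+'0'); print(n,c['pose'].round(3).tolist(),c['intrinsics'].tolist())
print(state())
E
```

```text
top [[-0.006, 0.983, -0.181, 0.32], [-1.0, -0.008, -0.012, -0.002], [-0.013, 0.181, 0.983, 1.135], [0.0, 0.0, 0.0, 1.0]] [[475.63062527453553, 0.0, 322.40661799523747], [0.0, 475.63062527453553, 191.83110347160658], [0.0, 0.0, 1.0]]
scene [[-0.495, -0.587, 0.641, 1.309], [0.869, -0.344, 0.357, 0.472], [0.011, 0.733, 0.68, 0.89], [0.0, 0.0, 0.0, 1.0]] [[424.9039627339189, 0.0, 317.69328226505075], [0.0, 424.9039627339189, 200.593938225895], [0.0, 0.0, 1.0]]
{'t': 0.1, 'joint_pos': array([ 1.06152778,  0.4266741 ,  0.07386715,  1.60656927, -0.03413417,
        1.11080534, -0.06710717]), 'dq': array([ 1.77912071e-03, -2.77179317e-03, -2.66880401e-04,  5.30514392e-04,
       -4.60160993e-04,  5.01402933e-05,  2.68879761e-04]), 'joint_efforts': array([ 8.15529405e-03, -9.51541185e+01,  3.77194405e+00, -4.64403713e+01,
        1.96776632e-02,  6.49762427e-03, -6.74577109e-06]), 'ee_pos': array([ 0.2374864 , -0.63145212,  0.24766634]), 'ee_rot': array([ 8.22190303e-01, -5.69212393e-01, -5.08305620e-04, -3.15431884e-04]), 'ft_force': array([ 0.90239163, -0.36384908,  0.41683308]), 'moment': array([-0.0573852 ,  0.04269263,  0.03888955]), 'grip_width': 0.0852881580438098}
```

View pics/top0.png

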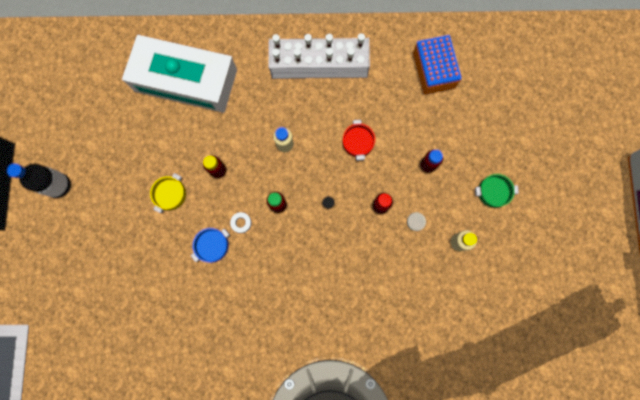

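View pics/scene0.png

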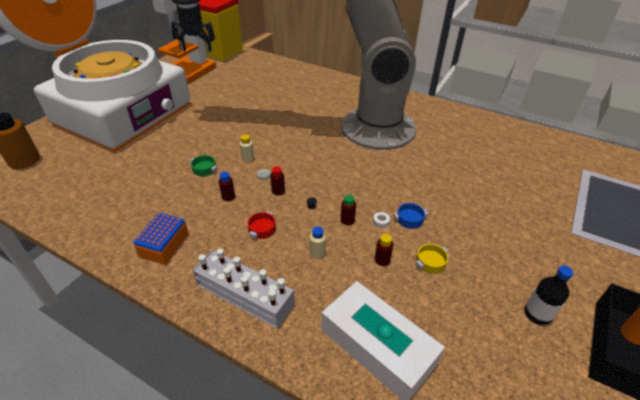

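The top view shows these caps (pixel): blood yellow (211,162), green (275,200), red (384,200), blue (435,157). The pale bottles are blue (282,134) and yellow (468,240). Bucket centres are yellow (168,194), blue (210,245), red (359,140) and green (496,191). Next I'll measure them.

Run:
```python
from h import *
T=np.load('pics/top0.npz'); S=np.load('pics/scene0.npz')
def pix(c,p):
    q=c['pose'][:3,:3].T@(np.array(p)-c['pose'][:3,3]); K=c['intrinsics']
    return K[0,0]*q[0]/-q[2]+K[0,2], -K[1,1]*q[1]/-q[2]+K[1,2]
W={'T':world(T),'S':world(S)}
def fit(P,r):
    from scipy.optimize import least_squares
    s=least_squares(lambda c:np.hypot(*(P-c).T)-r,P.mean(0),loss='soft_l1',f_scale=.002); return s.x
tp={'Yb':(211,162),'Gb':(275,200),'Rb':(384,200),'Bb':(435,157),'pB':(282,134),'pY':(468,240)}
bk={'Yk':(168,194),'Bk':(210,245),'Rk':(359,140),'Gk':(496,191)}
for n,(u,v) in tp.items():
    g=W['T'][v,u]; o=[]
    for k in 'TS':
        w=W[k].reshape(-1,3); d=np.hypot(*(w[:,:2]-g[:2]).T)
        P=w[(d<.04)&(w[:,2]>.083)]
        o.append(((P[:,:2].min(0)+P[:,:2].max(0))/2).round(4).tolist()+[round(float(np.median(P[:,2])),3),len(P)])
    print(n,o)
for n,(u,v) in bk.items():
    g=W['T'][v,u]; o=[]
    for k in 'TS':
        w=W[k].reshape(-1,3); d=np.hypot(*(w[:,:2]-g[:2]).T)
        P=w[(d<.06)&(w[:,2]>.024)&(w[:,2]<.04)]
        o.append(fit(P[:,:2],.038).round(4).tolist()+[round(float(np.median(P[:,2])),3),len(P)])
    # HSV-free centroid of floor colour
    print(n,g.round(3),o)
b=W['T']; 
for q in [(328,202),(417,222),(240,222),(178,65),(320,45)]: print(q,b[q[1],q[0]].round(3))
```

```text
Yb [[0.5861, 0.2679, 0.089, 137], [0.5878, 0.2698, 0.089, 94]]
Gb [[0.4994, 0.1195, 0.089, 139], [0.5014, 0.1207, 0.09, 73]]
Rb [[0.4948, -0.1273, 0.089, 143], [0.495, -0.1251, 0.089, 61]]
Bb [[0.5955, -0.2459, 0.089, 140], [0.5968, -0.2448, 0.09, 64]]
pB [[0.6514, 0.1042, 0.089, 132], [0.6519, 0.1066, 0.09, 92]]
pY [[0.4065, -0.3105, 0.089, 150], [0.4084, -0.308, 0.09, 51]]
Yk [0.525 0.385 0.009] [[0.5267, 0.3822, 0.028, 250], [0.5283, 0.3843, 0.028, 217]]
Bk [0.402 0.28  0.004] [[0.4021, 0.2753, 0.028, 245], [0.4037, 0.2778, 0.028, 179]]
Rk [ 0.657 -0.079  0.005] [[0.6539, -0.0763, 0.029, 221], [0.6557, -0.0741, 0.028, 187]]
Gk [ 0.527 -0.405  0.005] [[0.5264, -0.4, 0.028, 258], [0.5272, -0.3977, 0.028, 133]]
(328, 202) [ 0.5   -0.001  0.024]
(417, 222) [ 0.453 -0.212  0.01 ]
(240, 222) [0.457 0.211 0.   ]
(178, 65) [0.824 0.353 0.081]
(320, 45) [0.879 0.015 0.067]
```

Both cameras agree to about 2 mm. I'll use these averages, with jaws along world y and the grasp about 50 mm up the bottle so the fingertips stay above the bucket rim:

| Colour | Blood bottle | Bucket |
|---|---|---|
| Blue | (.596,-.245) | (.403,.277) |
| Yellow | (.587,.269) | (.5275,.383) |
| Green | (.500,.120) | (.527,-.399) |
| Red | (.495,-.126) | (.655,-.075) |

First I'll turn the tool so tool x = -y and tool y = -x, and move towards blood_blue.

Request:
drive_tool([
  [-0.15, -0.25, 0, 0, 0, 0.06, 1],
  [-0.31, -0.5, 0, 0, 0, 0.12, 1],
  [-0.46, -0.75, 0, 0, 0, 0.18, 1],
  [-0.62, -0.99, 0, 0, 0, 0.229, 1],
  [-0.62, -0.99, 0, 0, 0, 0.229, 1],
  [-0.62, -0.99, 0, 0, 0, 0.229, 1],
  [-0.62, -0.99, 0, 0, 0, 0.229, 1],
  [-0.62, -0.99, 0, 0, 0, 0.229, 1],
], squeeze=40)

```text
t: 0.77
ee_pos: [0.3432, -0.4931, 0.2482]
ee_rot: [-0.707, 0.707, 0.0, -0.0]
ft_force: [-0.8, 0.7, 0.7]
grip_width: 0.0854
```

Request:
drive_tool([
  [-0.2, -0.2, 0, 0, 0, 0, 1],
  [-0.4, -0.42, 0, 0, 0, 0, 1],
  [-0.6, -0.63, 0, 0, 0, 0, 1],
  [-0.83, -0.84, 0, 0, 0, 0, 1],
  [-0.83, -0.84, 0, 0, 0, 0, 1],
  [-0.83, -0.84, 0, 0, 0, 0, 1],
  [-0.83, -0.84, 0, 0, 0, 0, 1],
])

```text
t: 1.35
ee_pos: [0.4696, -0.3686, 0.248]
ee_rot: [-0.707, 0.707, 0.0, -0.0]
ft_force: [-0.6, -0.9, 0.5]
grip_width: 0.0852
```

Request:
drive_tool([
  [-0.2, -0.2, 0, 0, 0, 0, 1],
  [-0.4, -0.42, 0.15, 0, 0, 0, 1],
  [-0.6, -0.63, 0.3, 0, 0, 0, 1],
  [-0.825, -0.847, 0.45, 0, 0, 0, 1],
  [-0.825, -0.847, 0.5, 0, 0, 0, 1],
  [-0.825, -0.847, 0.5, 0, 0, 0, 1],
  [-0.825, -0.847, 0.5, 0, 0, 0, 1],
  [-0.825, -0.847, 0.5, 0, 0, 0, 1],
])

```text
t: 2.02
ee_pos: [0.5959, -0.2466, 0.1732]
ee_rot: [-0.706, 0.708, -0.0, -0.001]
ft_force: [-0.6, 0.4, 0.1]
grip_width: 0.0852
```

Run:
```python
from h import *
c=snap('wrist','w1'); s=state(); print(s['ee_pos'].round(4),s['joint_pos'].round(2))
w=world(c).reshape(-1,3); print(c['pose'].round(3)[:3,3])
P=w[(w[:,2]>.083)&(w[:,2]<.1)&(np.hypot(*(w[:,:2]-[.596,-.245]).T)<.05)]
print(len(P),(P.min(0)+P.max(0))/2,P.max(0)-P.min(0))
```

```text
[ 0.596  -0.2468  0.1738] [ 0.33  0.45 -0.06  1.74  0.03  0.95 -1.31]
[ 0.661 -0.246  0.299]
1390 [ 0.5938429  -0.24447464  0.08755619] [0.02895475 0.02949279 0.00901641]
```

View pics/w1.png

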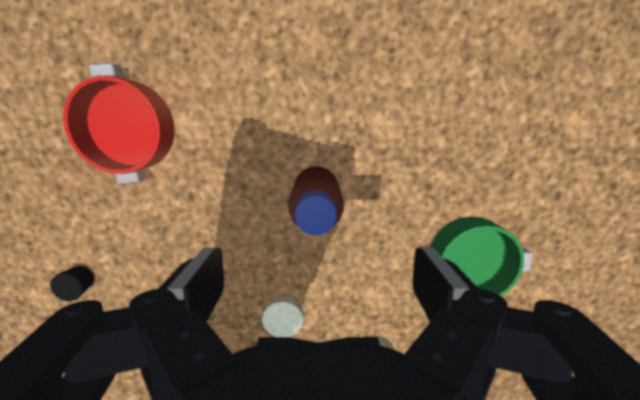

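The wrist view shows the blue cap at (316,213), centred between the fingers and clear of the buckets. Measured position agrees. Descending and gripping.

Request:
drive_tool([
  [-0.01, 0, 0.15, 0, 0, 0, 1],
  [-0.01, 0, 0.3, 0, 0, 0, 1],
  [-0.01, 0, 0.45, 0, 0, 0, 1],
  [-0.01, 0, 0.6, 0, 0, 0, 1],
  [-0.01, 0, 0.72, 0, 0, 0, 1],
  [-0.01, 0, 0.8, 0, 0, 0, 1],
  [-0.01, 0, 0.84, 0, 0, 0, 1],
  [-0.01, 0, 0.84, 0, 0, 0, 1],
  [-0.01, 0, 0.84, 0, 0, 0, 0.4],
  [-0.01, 0, 0.84, 0, 0, 0, 0],
  [-0.01, 0, 0.84, 0, 0, 0, -0.3],
  [-0.01, 0, 0.84, 0, 0, 0, -0.5],
])

```text
t: 3.07
ee_pos: [0.5975, -0.2429, 0.0485]
ee_rot: [0.707, -0.707, 0.001, -0.0]
ft_force: [-0.8, 0.7, 8.2]
grip_width: 0.0429
```

Request:
drive_tool([
  [0, 0, 0, 0, 0, 0, -0.5],
  [0, 0, 0, 0, 0, 0, -0.5],
  [0, 0, 0, 0, 0, 0, -0.5],
  [0, 0, 0, 0, 0, 0, -0.5],
])

```text
t: 3.4
ee_pos: [0.5975, -0.2429, 0.0485]
ee_rot: [-0.707, 0.707, -0.001, 0.0]
ft_force: [-1.2, 0.9, 6.9]
grip_width: 0.0427
```

Request:
drive_tool([
  [0, 0, -0.05, 0, 0, 0, -0.5],
  [0, 0, -0.15, 0, 0, 0, -0.5],
  [0, 0, -0.3, 0, 0, 0, -0.5],
  [0, 0, -0.45, 0, 0, 0, -0.5],
  [0, 0, -0.6, 0, 0, 0, -0.5],
  [0, 0, -0.75, 0, 0, 0, -0.5],
  [0, 0, -0.85, 0, 0, 0, -0.5],
  [0, 0, -0.87, 0, 0, 0, -0.5],
  [0, 0, -0.87, 0, 0, 0, -0.5],
])

```text
t: 4.15
ee_pos: [0.5974, -0.2428, 0.1793]
ee_rot: [0.707, -0.707, 0.001, -0.001]
ft_force: [-0.2, 0.2, -1.9]
grip_width: 0.0431
```

Request:
drive_tool([
  [-0.05, 0.02, 0, 0, 0, 0, -0.5],
  [-0.15, 0.06, 0, 0, 0, 0, -0.5],
  [-0.3, 0.11, 0, 0, 0, 0, -0.5],
  [-0.45, 0.17, 0, 0, 0, 0, -0.5],
  [-0.6, 0.22, 0, 0, 0, 0, -0.5],
  [-0.75, 0.28, 0, 0, 0, 0, -0.5],
  [-0.867, 0.324, 0, 0, 0, 0, -0.5],
])

```text
t: 4.73
ee_pos: [0.5465, -0.1102, 0.1764]
ee_rot: [0.708, -0.707, -0.001, 0.001]
ft_force: [0.5, 0.3, -0.6]
grip_width: 0.0427
```

Request:
drive_tool([
  [-0.15, 0.06, 0, 0, 0, 0, -0.5],
  [-0.3, 0.11, 0, 0, 0, 0, -0.5],
  [-0.45, 0.17, 0, 0, 0, 0, -0.5],
  [-0.6, 0.22, 0, 0, 0, 0, -0.5],
  [-0.75, 0.28, 0, 0, 0, 0, -0.5],
  [-0.867, 0.324, 0, 0, 0, 0, -0.5],
])

```text
t: 5.23
ee_pos: [0.4977, 0.0195, 0.1766]
ee_rot: [0.708, -0.707, -0.001, 0.001]
ft_force: [0.3, 0.7, -1.4]
grip_width: 0.0428
```

Request:
drive_tool([
  [-0.15, 0.06, 0, 0, 0, 0, -0.5],
  [-0.3, 0.11, 0, 0, 0, 0, -0.5],
  [-0.45, 0.17, 0, 0, 0, 0, -0.5],
  [-0.6, 0.22, 0, 0, 0, 0, -0.5],
  [-0.75, 0.28, 0, 0, 0, 0, -0.5],
  [-0.867, 0.324, 0, 0, 0, 0, -0.5],
])

```text
t: 5.73
ee_pos: [0.4491, 0.1491, 0.1767]
ee_rot: [0.708, -0.707, -0.001, 0.001]
ft_force: [0.1, -0.5, -1.7]
grip_width: 0.0429
```

Request:
drive_tool([
  [-0.15, 0.06, 0, 0, 0, 0, -0.5],
  [-0.3, 0.11, 0, 0, 0, 0, -0.5],
  [-0.45, 0.17, 0, 0, 0, 0, -0.5],
  [-0.6, 0.22, 0, 0, 0, 0, -0.5],
  [-0.75, 0.28, 0, 0, 0, 0, -0.5],
  [-0.83, 0.31, 0, 0, 0, 0, -0.5],
  [-0.867, 0.324, 0, 0, 0, 0, -0.5],
  [-0.867, 0.324, 0, 0, 0, 0, -0.5],
  [-0.867, 0.324, 0, 0, 0, 0, -0.5],
])

```text
t: 6.48
ee_pos: [0.4022, 0.2767, 0.1772]
ee_rot: [0.707, -0.707, -0.0, 0.001]
ft_force: [0.9, -0.5, -1.5]
grip_width: 0.0429
```

Run:
```python
from h import *
c=snap('wrist','w2'); s=state(); print(s['ee_pos'].round(4),s['joint_pos'].round(2),s['grip_width'],s['ft_force'])
w=world(c).reshape(-1,3)
for z0,z1,g,r in((.2,.235,s['ee_pos'][:2],.04),(.024,.036,[.403,.277],.055)):
    P=w[(w[:,2]>z0)&(w[:,2]<z1)&(np.hypot(*(w[:,:2]-g).T)<r)]
    if len(P): print(len(P),(P.min(0)+P.max(0))/2,P.max(0)-P.min(0))
```

```text
[0.4025 0.2764 0.1773] [-0.42  0.23 -0.36  2.07  0.1   0.86 -2.41] 0.04291322292115826 [ 0.31938755 -0.50249522 -1.10638142]
11060 [0.40588935 0.27640875 0.21750038] [0.02899611 0.07990967 0.03499913]
1345 [0.40207128 0.27802023 0.02813719] [0.07591152 0.08611038 0.00825341]
```

View pics/w2.png

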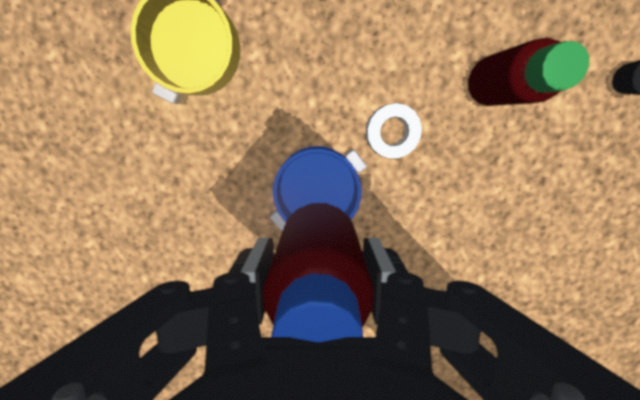

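The bottle is held straight, and the blue bucket (318,187) is on the hand's centre line. Lowering gently.

Request:
drive_tool([
  [-0.005, 0, 0.1, 0, 0, 0, -0.5],
  [-0.005, 0, 0.22, 0, 0, 0, -0.5],
  [-0.005, 0, 0.34, 0, 0, 0, -0.5],
  [-0.005, 0, 0.46, 0, 0, 0, -0.5],
  [-0.005, 0, 0.56, 0, 0, 0, -0.5],
  [-0.005, 0, 0.65, 0, 0, 0, -0.5],
  [-0.005, 0, 0.71, 0, 0, 0, -0.5],
  [-0.005, 0, 0.75, 0, 0, 0, -0.5],
  [-0.005, 0, 0.78, 0, 0, 0, -0.5],
  [-0.005, 0, 0.8, 0, 0, 0, -0.5],
  [-0.005, 0, 0.81, 0, 0, 0, -0.5],
  [-0.005, 0, 0.81, 0, 0, 0, -0.5],
])

```text
t: 7.53
ee_pos: [0.4027, 0.2783, 0.0565]
ee_rot: [-0.707, 0.707, -0.0, 0.0]
ft_force: [-0.3, -0.3, -2.0]
grip_width: 0.0428
```

Request:
drive_tool([
  [0, 0, 0.005, 0, 0, 0, -0.5],
  [0, 0, 0.01, 0, 0, 0, -0.5],
  [0, 0, 0.015, 0, 0, 0, -0.5],
  [0, 0, 0.015, 0, 0, 0, -0.5],
])

```text
t: 7.87
ee_pos: [0.4027, 0.2784, 0.0545]
ee_rot: [0.707, -0.707, 0.0, -0.0]
ft_force: [-0.3, -0.8, 3.7]
grip_width: 0.0431
```

Contact felt. Release, rise and go to blood_yellow.

Request:
drive_tool([
  [0, 0, 0, 0, 0, 0, 0.1],
  [0, 0, 0, 0, 0, 0, 0.25],
  [0, 0, 0, 0, 0, 0, 0.4],
  [0, 0, 0, 0, 0, 0, 0.6],
  [0, 0, 0, 0, 0, 0, 0.6],
  [0, 0, -0.1, 0, 0, 0, 0.6],
  [0, 0, -0.25, 0, 0, 0, 0.8],
  [0, 0, -0.4, 0, 0, 0, 1],
  [0, 0, -0.6, 0, 0, 0, 1],
  [0, 0, -0.8, 0, 0, 0, 1],
  [0, 0, -0.84, 0, 0, 0, 1],
  [0, 0, -0.84, 0, 0, 0, 1],
])

```text
t: 8.87
ee_pos: [0.4035, 0.2789, 0.1822]
ee_rot: [-0.707, 0.707, -0.0, 0.002]
ft_force: [-0.3, -0.4, 0.4]
grip_width: 0.0853
```

Request:
drive_tool([
  [0.01, -0.15, 0, 0, 0, 0, 1],
  [0.03, -0.35, 0, 0, 0, 0, 1],
  [0.04, -0.55, 0, 0, 0, 0, 1],
  [0.05, -0.75, 0, 0, 0, 0, 1],
  [0.06, -0.95, 0, 0, 0, 0, 1],
])

```text
t: 9.28
ee_pos: [0.5459, 0.2687, 0.1783]
ee_rot: [0.707, -0.707, -0.0, 0.001]
ft_force: [-0.2, -0.3, -0.2]
grip_width: 0.0855
```

Request:
drive_tool([
  [0, -0.15, 0, 0, 0, 0, 1],
  [0, -0.25, 0, 0, 0, 0, 1],
  [0, -0.279, 0, 0, 0, 0, 1],
  [0, -0.279, 0, 0, 0, 0, 1],
  [0, -0.279, 0, 0, 0, 0, 1],
])

```text
t: 9.7
ee_pos: [0.5857, 0.2693, 0.1789]
ee_rot: [0.707, -0.707, -0.0, 0.001]
ft_force: [0.7, 0.0, -0.2]
grip_width: 0.0851
```

```bash
cat >> h.py <<'E'
def bottle(c,g):
    w=world(c).reshape(-1,3); P=w[(w[:,2]>.083)&(w[:,2]<.1)&(np.hypot(*(w[:,:2]-g).T)<.04)]
    return len(P),((P.min(0)+P.max(0))/2).round(4),(P.max(0)-P.min(0)).round(4)
def rd(f,*gs):
    c=snap('wrist',f); s=state(); print(s['ee_pos'].round(4),'q7',s['joint_pos'][6].round(2),s['grip_width'].round(4),s['ft_force'].round(1))
    for g in gs: print(*bottle(c,g))
E
python3 - <<'E'
from h import *
rd('w3',(.587,.269)); c=snap('top','t3'); w=world(c).reshape(-1,3)
P=w[(w[:,2]>.088)&(w[:,2]<.105)&(np.hypot(w[:,0]-.403,w[:,1]-.277)<.04)];print(len(P),P.min(0),P.max(0))
E
```

```text
Traceback (most recent call last):
  File "h.py", line 13, in rd
    c=snap('wrist',f); s=state(); print(s['ee_pos'].round(4),'q7',s['joint_pos'][6].round(2),s['grip_width'].round(4),s['ft_force'].round(1))
                                                                                             ^^^^^^^^^^^^^^^^^^^^^
AttributeError: 'float' object has no attribute 'round'
```

```bash
sed -i "s/s\['grip_width'\].round(4)/round(s['grip_width'],4)/" h.py
python3 - <<'E'
from h import *
rd('w3',(.587,.269)); c=snap('top','t3'); w=world(c).reshape(-1,3)
P=w[(w[:,2]>.088)&(w[:,2]<.105)&(np.hypot(w[:,0]-.403,w[:,1]-.277)<.04)];print(len(P),P.min(0),P.max(0))
E
```

```text
[0.5856 0.2695 0.1797] q7 -2.23 0.0854 [-0.7 -0.1 -0.7]
1322 [0.5849 0.2696 0.0877] [0.0295 0.0289 0.0092]Traceback (most recent call last):
  File "<stdin>", line 3, in <module>
    return umr_minimum(a, axis, None, out, keepdims, initial, where)
ValueError: zero-size array to reduction operation minimum which has no identity
```

blood_yellow is centred under the hand. Grasp, lift and carry to the yellow bucket.

Request:
drive_tool([
  [0, 0, 0.15, 0, 0, 0, 1],
  [0, 0, 0.32, 0, 0, 0, 1],
  [0, 0, 0.5, 0, 0, 0, 1],
  [0, 0, 0.65, 0, 0, 0, 1],
  [0, 0, 0.77, 0, 0, 0, 1],
  [0, 0, 0.85, 0, 0, 0, 1],
  [0, 0, 0.875, 0, 0, 0, 1],
  [0, 0, 0.875, 0, 0, 0, 0.5],
  [0, 0, 0.875, 0, 0, 0, 0.2],
  [0, 0, 0.875, 0, 0, 0, 0],
  [0, 0, 0.875, 0, 0, 0, -0.3],
  [0, 0, 0.875, 0, 0, 0, -0.5],
])

```text
t: 10.85
ee_pos: [0.5876, 0.2695, 0.0504]
ee_rot: [-0.707, 0.707, -0.0, 0.001]
ft_force: [-1.7, -2.1, 7.8]
grip_width: 0.043
```

Request:
drive_tool([
  [0, 0, 0, 0, 0, 0, -0.5],
  [0, 0, 0, 0, 0, 0, -0.5],
  [0, 0, 0, 0, 0, 0, -0.5],
  [0, 0, -0.05, 0, 0, 0, -0.5],
  [0, 0, -0.15, 0, 0, 0, -0.5],
  [0, 0, -0.3, 0, 0, 0, -0.5],
  [0, 0, -0.45, 0, 0, 0, -0.5],
  [0, 0, -0.6, 0, 0, 0, -0.5],
  [0, 0, -0.75, 0, 0, 0, -0.5],
  [0, 0, -0.85, 0, 0, 0, -0.5],
  [0, 0, -0.87, 0, 0, 0, -0.5],
  [0, 0, -0.87, 0, 0, 0, -0.5],
])

```text
t: 11.85
ee_pos: [0.5874, 0.2695, 0.181]
ee_rot: [-0.707, 0.707, -0.0, 0.001]
ft_force: [0.5, 0.0, -1.8]
grip_width: 0.0431
```

Request:
drive_tool([
  [-0.05, 0.03, 0, 0, 0, 0, -0.5],
  [-0.15, 0.08, 0, 0, 0, 0, -0.5],
  [-0.3, 0.15, 0, 0, 0, 0, -0.5],
  [-0.45, 0.23, 0, 0, 0, 0, -0.5],
  [-0.6, 0.31, 0, 0, 0, 0, -0.5],
  [-0.7, 0.36, 0, 0, 0, 0, -0.5],
  [-0.757, 0.387, 0, 0, 0, 0, -0.5],
  [-0.757, 0.387, 0, 0, 0, 0, -0.5],
  [-0.757, 0.387, 0, 0, 0, 0, -0.5],
])

```text
t: 12.6
ee_pos: [0.5286, 0.3825, 0.1785]
ee_rot: [0.707, -0.707, 0.0, 0.001]
ft_force: [0.9, -0.7, -1.5]
grip_width: 0.0431
```

```bash
cat >> h.py <<'E'
def bucket(c,g):
    w=world(c).reshape(-1,3); P=w[(w[:,2]>.024)&(w[:,2]<.036)&(np.hypot(*(w[:,:2]-g).T)<.045)]
    return len(P),cv2.minEnclosingCircle(P[:,:2].astype('f4'))
E
python3 - <<'E'
from h import *
rd('w4'); print(bucket(np.load('pics/w4.npz'),(.5275,.383)))
E
```

```text
[0.5292 0.3817 0.1787] q7 -2.43 0.0431 [-0.2 -1.3 -1.1]
(1123, ((0.5313717722892761, 0.3855471909046173), 0.04340711981058121))
```

View pics/w4.png

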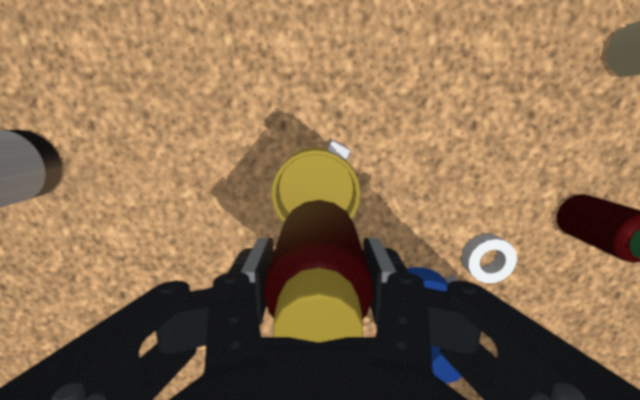

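The yellow bucket (316,190) is on the centre line. I gripped at TCP z .0504, so I expect contact near .0564.

Request:
drive_tool([
  [0, 0, 0.1, 0, 0, 0, -0.5],
  [0, 0, 0.22, 0, 0, 0, -0.5],
  [0, 0, 0.34, 0, 0, 0, -0.5],
  [0, 0, 0.46, 0, 0, 0, -0.5],
  [0, 0, 0.56, 0, 0, 0, -0.5],
  [0, 0, 0.65, 0, 0, 0, -0.5],
  [0, 0, 0.71, 0, 0, 0, -0.5],
  [0, 0, 0.75, 0, 0, 0, -0.5],
  [0, 0, 0.78, 0, 0, 0, -0.5],
  [0, 0, 0.795, 0, 0, 0, -0.5],
  [0, 0, 0.8, 0, 0, 0, -0.5],
  [0, 0, 0.805, 0, 0, 0, -0.5],
])

```text
t: 13.65
ee_pos: [0.5291, 0.3831, 0.0591]
ee_rot: [0.707, -0.707, 0.0, -0.0]
ft_force: [-0.3, -0.3, -1.1]
grip_width: 0.0427
```

Request:
drive_tool([
  [0, 0, 0.005, 0, 0, 0, -0.5],
  [0, 0, 0.01, 0, 0, 0, -0.5],
  [0, 0, 0.01, 0, 0, 0, -0.5],
])

```text
t: 13.9
ee_pos: [0.5289, 0.3829, 0.0573]
ee_rot: [0.707, -0.707, 0.0, -0.0]
ft_force: [-0.4, 0.0, -1.6]
grip_width: 0.0431
```

Request:
drive_tool([
  [0, 0, 0.006, 0, 0, 0, -0.5],
  [0, 0, 0.012, 0, 0, 0, -0.5],
  [0, 0, 0.012, 0, 0, 0, -0.5],
])

```text
t: 14.15
ee_pos: [0.5291, 0.383, 0.0564]
ee_rot: [-0.707, 0.707, -0.0, 0.0]
ft_force: [-4.1, -3.3, 12.3]
grip_width: 0.0433
```

Contact. Release, rise and go to blood_green.

Request:
drive_tool([
  [0, 0, 0, 0, 0, 0, 0.1],
  [0, 0, 0, 0, 0, 0, 0.25],
  [0, 0, 0, 0, 0, 0, 0.4],
  [0, 0, 0, 0, 0, 0, 0.6],
  [0, 0, 0, 0, 0, 0, 0.6],
  [0, 0, -0.1, 0, 0, 0, 0.6],
  [0, 0, -0.25, 0, 0, 0, 0.8],
  [0, 0, -0.4, 0, 0, 0, 1],
  [0, 0, -0.6, 0, 0, 0, 1],
  [0, 0, -0.8, 0, 0, 0, 1],
  [0, 0, -0.82, 0, 0, 0, 1],
  [0, 0, -0.82, 0, 0, 0, 1],
])

```text
t: 15.15
ee_pos: [0.5297, 0.3835, 0.1805]
ee_rot: [-0.707, 0.707, -0.0, 0.002]
ft_force: [-0.0, -0.4, -1.3]
grip_width: 0.0852
```

Request:
drive_tool([
  [0.15, 0.02, 0, 0, 0, 0, 1],
  [0.35, 0.04, 0, 0, 0, 0, 1],
  [0.55, 0.06, 0, 0, 0, 0, 1],
  [0.75, 0.08, 0, 0, 0, 0, 1],
  [0.877, 0.097, 0, 0, 0, 0, 1],
])

```text
t: 15.57
ee_pos: [0.5136, 0.2478, 0.1768]
ee_rot: [-0.706, 0.708, -0.0, -0.001]
ft_force: [1.0, 0.9, 0.3]
grip_width: 0.0853
```

Request:
drive_tool([
  [0.2, 0.02, 0, 0, 0, 0, 1],
  [0.4, 0.04, 0, 0, 0, 0, 1],
  [0.6, 0.06, 0, 0, 0, 0, 1],
  [0.8, 0.08, 0, 0, 0, 0, 1],
  [0.877, 0.097, 0, 0, 0, 0, 1],
  [0.877, 0.097, 0, 0, 0, 0, 1],
  [0.877, 0.097, 0, 0, 0, 0, 1],
])

```text
t: 16.15
ee_pos: [0.4994, 0.1195, 0.1777]
ee_rot: [-0.707, 0.707, 0.0, -0.0]
ft_force: [1.1, 0.4, 0.1]
grip_width: 0.0857
```

Run:
```python
from h import *
rd('w5',(.5,.12)); c=snap('scene','s5')
im=cv2.resize(c['frame'][150:310,280:480,::-1],None,fx=4,fy=3.75); cv2.imwrite('pics/s5c.png',im[:600,:800])
```

```text
[0.4996 0.1205 0.1778] q7 -2.02 0.0854 [0.2 1.5 0.7]
1337 [0.4982 0.1214 0.0875] [0.0287 0.0293 0.009 ]
```

View pics/s5c.png

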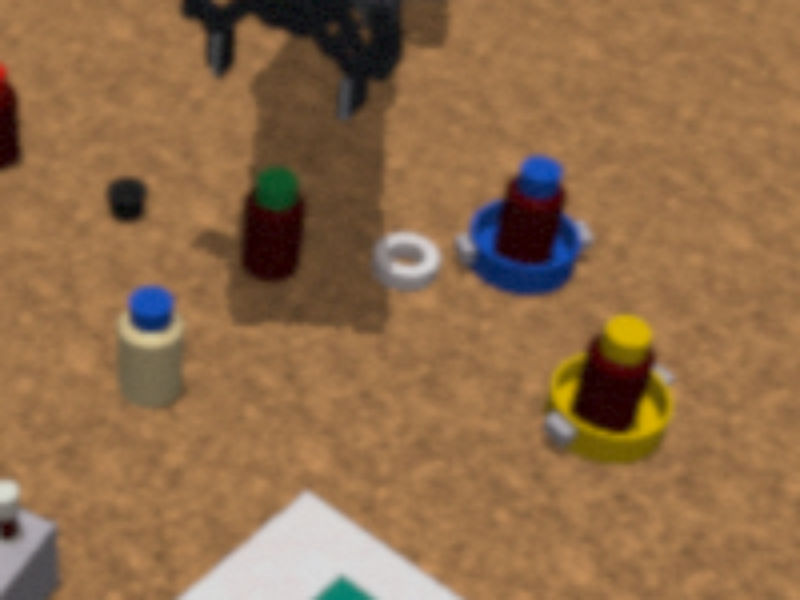

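Blue and yellow stand upright in their buckets, at crop pixels (530,210) and (615,375). The green bottle is centred under the hand. Grasping it and carrying it to the green bucket.

Request:
drive_tool([
  [0, 0, 0.15, 0, 0, 0, 1],
  [0, 0, 0.32, 0, 0, 0, 1],
  [0, 0, 0.5, 0, 0, 0, 1],
  [0, 0, 0.65, 0, 0, 0, 1],
  [0, 0, 0.77, 0, 0, 0, 1],
  [0, 0, 0.84, 0, 0, 0, 1],
  [0, 0, 0.86, 0, 0, 0, 1],
  [0, 0, 0.86, 0, 0, 0, 0.5],
  [0, 0, 0.86, 0, 0, 0, 0.2],
  [0, 0, 0.86, 0, 0, 0, 0],
  [0, 0, 0.86, 0, 0, 0, -0.3],
  [0, 0, 0.86, 0, 0, 0, -0.5],
])

```text
t: 17.25
ee_pos: [0.5005, 0.12, 0.0505]
ee_rot: [-0.707, 0.707, -0.0, 0.001]
ft_force: [-0.9, 1.2, 6.4]
grip_width: 0.0431
```

Request:
drive_tool([
  [0, 0, 0, 0, 0, 0, -0.5],
  [0, 0, 0, 0, 0, 0, -0.5],
  [0, 0, 0, 0, 0, 0, -0.5],
  [0, 0, -0.05, 0, 0, 0, -0.5],
  [0, 0, -0.15, 0, 0, 0, -0.5],
  [0, 0, -0.3, 0, 0, 0, -0.5],
  [0, 0, -0.45, 0, 0, 0, -0.5],
  [0, 0, -0.6, 0, 0, 0, -0.5],
  [0, 0, -0.75, 0, 0, 0, -0.5],
  [0, 0, -0.85, 0, 0, 0, -0.5],
  [0, 0, -0.87, 0, 0, 0, -0.5],
  [0, 0, -0.87, 0, 0, 0, -0.5],
])

```text
t: 18.25
ee_pos: [0.5003, 0.1198, 0.1813]
ee_rot: [-0.707, 0.707, -0.001, 0.001]
ft_force: [-0.4, 0.7, -1.8]
grip_width: 0.0431
```

Request:
drive_tool([
  [0.05, 0, 0, 0, 0, 0, -0.5],
  [0.15, -0.01, 0, 0, 0, 0, -0.5],
  [0.3, -0.02, 0, 0, 0, 0, -0.5],
  [0.45, -0.03, 0, 0, 0, 0, -0.5],
  [0.6, -0.03, 0, 0, 0, 0, -0.5],
  [0.75, -0.04, 0, 0, 0, 0, -0.5],
  [0.866, -0.046, 0, 0, 0, 0, -0.5],
])

```text
t: 18.83
ee_pos: [0.5057, -0.0127, 0.1785]
ee_rot: [-0.707, 0.708, 0.001, -0.001]
ft_force: [-0.1, 0.5, -0.9]
grip_width: 0.0429
```

Request:
drive_tool([
  [0.15, -0.01, 0, 0, 0, 0, -0.5],
  [0.3, -0.02, 0, 0, 0, 0, -0.5],
  [0.45, -0.03, 0, 0, 0, 0, -0.5],
  [0.6, -0.03, 0, 0, 0, 0, -0.5],
  [0.75, -0.04, 0, 0, 0, 0, -0.5],
  [0.866, -0.046, 0, 0, 0, 0, -0.5],
])

```text
t: 19.33
ee_pos: [0.5124, -0.1424, 0.1784]
ee_rot: [-0.707, 0.708, 0.001, -0.001]
ft_force: [1.2, -0.3, -1.7]
grip_width: 0.0429
```

Request:
drive_tool([
  [0.15, -0.01, 0, 0, 0, 0, -0.5],
  [0.3, -0.02, 0, 0, 0, 0, -0.5],
  [0.45, -0.03, 0, 0, 0, 0, -0.5],
  [0.6, -0.03, 0, 0, 0, 0, -0.5],
  [0.75, -0.04, 0, 0, 0, 0, -0.5],
  [0.866, -0.046, 0, 0, 0, 0, -0.5],
])

```text
t: 19.83
ee_pos: [0.5191, -0.2722, 0.1783]
ee_rot: [-0.707, 0.708, 0.001, -0.001]
ft_force: [-0.1, 0.4, -1.0]
grip_width: 0.0429
```

Request:
drive_tool([
  [0.15, -0.01, 0, 0, 0, 0, -0.5],
  [0.3, -0.02, 0, 0, 0, 0, -0.5],
  [0.45, -0.03, 0, 0, 0, 0, -0.5],
  [0.6, -0.03, 0, 0, 0, 0, -0.5],
  [0.75, -0.04, 0, 0, 0, 0, -0.5],
  [0.83, -0.046, 0, 0, 0, 0, -0.5],
  [0.866, -0.046, 0, 0, 0, 0, -0.5],
  [0.866, -0.046, 0, 0, 0, 0, -0.5],
  [0.866, -0.046, 0, 0, 0, 0, -0.5],
])

```text
t: 20.58
ee_pos: [0.5272, -0.3988, 0.1791]
ee_rot: [0.707, -0.707, -0.001, -0.0]
ft_force: [-0.0, 1.0, -1.9]
grip_width: 0.0431
```

Run:
```python
from h import *
rd('w6'); print(bucket(np.load('pics/w6.npz'),(.527,-.399)))
```

```text
[ 0.5275 -0.3984  0.1794] q7 -1.03 0.0427 [-0.1  0.3 -1.7]
(1135, ((0.5265958905220032, -0.39892932772636414), 0.04505174234509468))
```

View pics/w6.png

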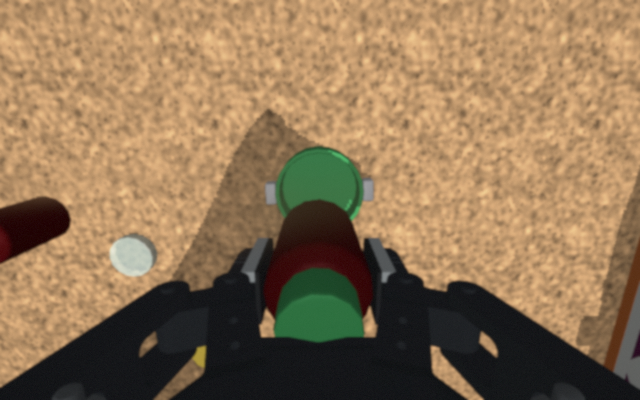

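The green bucket (320,188) is centred, with its lugs under the fingers but below the fingertip height. Lowering.

Request:
drive_tool([
  [0, 0, 0.1, 0, 0, 0, -0.5],
  [0, 0, 0.22, 0, 0, 0, -0.5],
  [0, 0, 0.34, 0, 0, 0, -0.5],
  [0, 0, 0.46, 0, 0, 0, -0.5],
  [0, 0, 0.56, 0, 0, 0, -0.5],
  [0, 0, 0.65, 0, 0, 0, -0.5],
  [0, 0, 0.71, 0, 0, 0, -0.5],
  [0, 0, 0.75, 0, 0, 0, -0.5],
  [0, 0, 0.78, 0, 0, 0, -0.5],
  [0, 0, 0.795, 0, 0, 0, -0.5],
  [0, 0, 0.805, 0, 0, 0, -0.5],
  [0, 0, 0.805, 0, 0, 0, -0.5],
])

```text
t: 21.63
ee_pos: [0.5275, -0.4, 0.0593]
ee_rot: [-0.707, 0.707, -0.0, 0.0]
ft_force: [-0.3, -0.4, -2.0]
grip_width: 0.0428
```

Request:
drive_tool([
  [0, 0, 0.006, 0, 0, 0, -0.5],
  [0, 0, 0.012, 0, 0, 0, -0.5],
  [0, 0, 0.016, 0, 0, 0, -0.5],
  [0, 0, 0.016, 0, 0, 0, -0.5],
])

```text
t: 21.97
ee_pos: [0.5274, -0.3999, 0.0567]
ee_rot: [0.707, -0.707, 0.0, -0.0]
ft_force: [0.1, 0.1, -1.4]
grip_width: 0.0431
```

Request:
drive_tool([
  [0, 0, 0.005, 0, 0, 0, -0.5],
  [0, 0, 0.008, 0, 0, 0, -0.5],
  [0, 0, 0.008, 0, 0, 0, -0.5],
])

```text
t: 22.22
ee_pos: [0.5276, -0.3999, 0.0565]
ee_rot: [-0.707, 0.707, -0.0, 0.0]
ft_force: [-3.8, 3.1, 14.9]
grip_width: 0.0432
```

Contact. Release and go to blood_red.

Request:
drive_tool([
  [0, 0, 0, 0, 0, 0, 0.1],
  [0, 0, 0, 0, 0, 0, 0.25],
  [0, 0, 0, 0, 0, 0, 0.4],
  [0, 0, 0, 0, 0, 0, 0.6],
  [0, 0, 0, 0, 0, 0, 0.6],
  [0, 0, -0.1, 0, 0, 0, 0.6],
  [0, 0, -0.25, 0, 0, 0, 0.8],
  [0, 0, -0.4, 0, 0, 0, 1],
  [0, 0, -0.6, 0, 0, 0, 1],
  [0, 0, -0.8, 0, 0, 0, 1],
  [0, 0, -0.82, 0, 0, 0, 1],
  [0, 0, -0.82, 0, 0, 0, 1],
])

```text
t: 23.22
ee_pos: [0.5282, -0.4005, 0.1806]
ee_rot: [-0.707, 0.707, -0.002, 0.0]
ft_force: [0.1, 0.5, 1.5]
grip_width: 0.0852
```

Request:
drive_tool([
  [-0.15, 0.02, 0, 0, 0, 0, 1],
  [-0.35, 0.04, 0, 0, 0, 0, 1],
  [-0.55, 0.06, 0, 0, 0, 0, 1],
  [-0.75, 0.08, 0, 0, 0, 0, 1],
  [-0.913, 0.108, 0, 0, 0, 0, 1],
])

```text
t: 23.63
ee_pos: [0.5104, -0.2604, 0.177]
ee_rot: [0.708, -0.707, -0.001, 0.0]
ft_force: [0.3, -0.5, 0.3]
grip_width: 0.0852
```

Request:
drive_tool([
  [-0.2, 0.02, 0, 0, 0, 0, 1],
  [-0.4, 0.04, 0, 0, 0, 0, 1],
  [-0.6, 0.06, 0, 0, 0, 0, 1],
  [-0.8, 0.09, 0, 0, 0, 0, 1],
  [-0.913, 0.108, 0, 0, 0, 0, 1],
  [-0.913, 0.108, 0, 0, 0, 0, 1],
  [-0.913, 0.108, 0, 0, 0, 0, 1],
])

```text
t: 24.22
ee_pos: [0.4945, -0.1251, 0.1776]
ee_rot: [0.708, -0.706, -0.001, 0.0]
ft_force: [0.3, -1.0, -0.2]
grip_width: 0.0856
```

Run:
```python
from h import *
rd('w7',(.495,-.126))
```

```text
[ 0.4946 -0.1261  0.1777] q7 -1.49 0.0852 [ 0.6  0.  -0.1]
1340 [ 0.4936 -0.1253  0.0879] [0.0294 0.0293 0.0097]
```

Request:
drive_tool([
  [0, 0, 0.15, 0, 0, 0, 1],
  [0, 0, 0.32, 0, 0, 0, 1],
  [0, 0, 0.5, 0, 0, 0, 1],
  [0, 0, 0.65, 0, 0, 0, 1],
  [0, 0, 0.77, 0, 0, 0, 1],
  [0, 0, 0.84, 0, 0, 0, 1],
  [0, 0, 0.86, 0, 0, 0, 1],
  [0, 0, 0.86, 0, 0, 0, 0.5],
  [0, 0, 0.86, 0, 0, 0, 0.2],
  [0, 0, 0.86, 0, 0, 0, 0],
  [0, 0, 0.86, 0, 0, 0, -0.3],
  [0, 0, 0.86, 0, 0, 0, -0.5],
])

```text
t: 25.27
ee_pos: [0.4956, -0.1261, 0.0506]
ee_rot: [-0.707, 0.707, -0.001, 0.001]
ft_force: [-1.9, 0.9, 6.8]
grip_width: 0.0431
```

Request:
drive_tool([
  [0, 0, 0, 0, 0, 0, -0.5],
  [0, 0, 0, 0, 0, 0, -0.5],
  [0, 0, 0, 0, 0, 0, -0.5],
  [0, 0, -0.05, 0, 0, 0, -0.5],
  [0, 0, -0.15, 0, 0, 0, -0.5],
  [0, 0, -0.3, 0, 0, 0, -0.5],
  [0, 0, -0.45, 0, 0, 0, -0.5],
  [0, 0, -0.6, 0, 0, 0, -0.5],
  [0, 0, -0.75, 0, 0, 0, -0.5],
  [0, 0, -0.85, 0, 0, 0, -0.5],
  [0, 0, -0.87, 0, 0, 0, -0.5],
  [0, 0, -0.87, 0, 0, 0, -0.5],
])

```text
t: 26.27
ee_pos: [0.4954, -0.1261, 0.1814]
ee_rot: [-0.707, 0.707, -0.001, 0.001]
ft_force: [-0.6, 0.0, -2.2]
grip_width: 0.0431
```

Request:
drive_tool([
  [-0.02, -0.06, 0, 0, 0, 0, -0.5],
  [-0.05, -0.16, 0, 0, 0, 0, -0.5],
  [-0.1, -0.3, 0, 0, 0, 0, -0.5],
  [-0.14, -0.44, 0, 0, 0, 0, -0.5],
  [-0.19, -0.58, 0, 0, 0, 0, -0.5],
  [-0.23, -0.72, 0, 0, 0, 0, -0.5],
  [-0.27, -0.85, 0, 0, 0, 0, -0.5],
  [-0.31, -0.95, 0, 0, 0, 0, -0.5],
  [-0.33, -1, 0, 0, 0, 0, -0.5],
])

```text
t: 27.02
ee_pos: [0.6464, -0.0748, 0.178]
ee_rot: [0.708, -0.707, -0.001, 0.0]
ft_force: [-0.9, -0.9, -1.6]
grip_width: 0.0429
```

Request:
drive_tool([
  [-0.01, -0.05, 0, 0, 0, 0, -0.5],
  [-0.01, -0.06, 0, 0, 0, 0, -0.5],
  [-0.01, -0.06, 0, 0, 0, 0, -0.5],
  [-0.01, -0.06, 0, 0, 0, 0, -0.5],
])

```text
t: 27.35
ee_pos: [0.6533, -0.0755, 0.1797]
ee_rot: [-0.707, 0.707, 0.0, -0.0]
ft_force: [-0.6, -0.2, -0.6]
grip_width: 0.0427
```

Run:
```python
from h import *
rd('w8'); print(bucket(np.load('pics/w8.npz'),(.655,-.075)))
```

```text
[ 0.6532 -0.0755  0.1799] q7 -1.62 0.0431 [ 0.5 -0.6 -2.2]
(1118, ((0.6575665473937988, -0.07406958192586899), 0.042662858963012695))
```

View pics/w8.png

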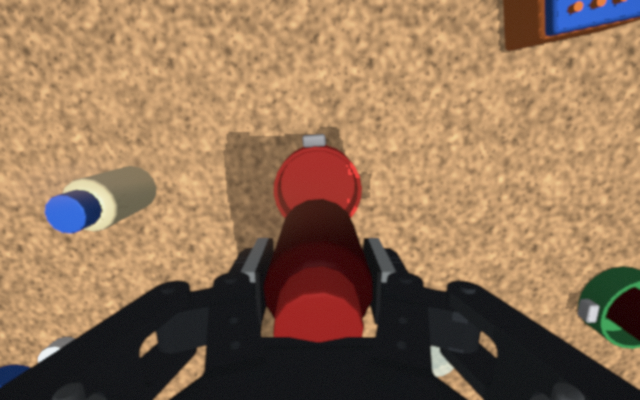

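The red bucket (318,186) is centred. Lowering.

Request:
drive_tool([
  [0, -0.01, 0.1, 0, 0, 0, -0.5],
  [0, -0.01, 0.22, 0, 0, 0, -0.5],
  [0, -0.01, 0.34, 0, 0, 0, -0.5],
  [0, -0.01, 0.46, 0, 0, 0, -0.5],
  [0, -0.01, 0.56, 0, 0, 0, -0.5],
  [0, -0.01, 0.65, 0, 0, 0, -0.5],
  [0, -0.01, 0.71, 0, 0, 0, -0.5],
  [0, -0.01, 0.75, 0, 0, 0, -0.5],
  [0, -0.01, 0.78, 0, 0, 0, -0.5],
  [0, -0.01, 0.8, 0, 0, 0, -0.5],
  [0, -0.01, 0.81, 0, 0, 0, -0.5],
  [0, -0.01, 0.81, 0, 0, 0, -0.5],
])

```text
t: 28.4
ee_pos: [0.6555, -0.075, 0.0586]
ee_rot: [0.707, -0.707, 0.0, -0.0]
ft_force: [0.0, -0.3, -1.8]
grip_width: 0.0431
```

Request:
drive_tool([
  [0, 0, 0.006, 0, 0, 0, -0.5],
  [0, 0, 0.012, 0, 0, 0, -0.5],
  [0, 0, 0.016, 0, 0, 0, -0.5],
  [0, 0, 0.016, 0, 0, 0, -0.5],
])

```text
t: 28.73
ee_pos: [0.6557, -0.0749, 0.0567]
ee_rot: [-0.707, 0.707, -0.0, 0.0]
ft_force: [-2.8, 0.9, 5.2]
grip_width: 0.0427
```

Request:
drive_tool([
  [0, 0, 0, 0, 0, 0, 0.1],
  [0, 0, 0, 0, 0, 0, 0.25],
  [0, 0, 0, 0, 0, 0, 0.4],
  [0, 0, 0, 0, 0, 0, 0.6],
  [0, 0, 0, 0, 0, 0, 0.6],
  [0, 0, -0.1, 0, 0, 0, 0.6],
  [0, 0, -0.25, 0, 0, 0, 0.8],
  [0, 0, -0.4, 0, 0, 0, 1],
  [0, 0, -0.6, 0, 0, 0, 1],
  [0, 0, -0.8, 0, 0, 0, 1],
  [0, 0, -0.9, 0, 0, 0, 1],
  [0, 0, -0.9, 0, 0, 0, 1],
])

```text
t: 29.73
ee_pos: [0.6572, -0.0751, 0.1953]
ee_rot: [-0.707, 0.707, -0.002, 0.002]
ft_force: [1.2, 0.0, 0.4]
grip_width: 0.085
```

Request:
drive_tool([
  [0, 0.15, -0.1, 0, 0, 0, 1],
  [0, 0.3, -0.2, 0, 0, 0, 1],
  [0, 0.5, -0.3, 0, 0, 0, 1],
  [0, 0.7, -0.4, 0, 0, 0, 1],
  [0, 0.9, -0.5, 0, 0, 0, 1],
  [0, 1, -0.5, 0, 0, 0, 1],
  [0, 1, -0.5, 0, 0, 0, 1],
  [0, 1, -0.5, 0, 0, 0, 1],
])

```text
t: 30.4
ee_pos: [0.505, -0.0751, 0.2662]
ee_rot: [-0.707, 0.707, -0.0, 0.0]
ft_force: [0.7, 0.4, 0.2]
grip_width: 0.0854
```

Run:
```python
from h import *
print(state()['t'],state()['ft_force'])
c=snap('scene','s9'); t=snap('top','t9')
im=cv2.resize(c['frame'][110:310,160:480,::-1],(800,500),interpolation=cv2.INTER_CUBIC); cv2.imwrite('pics/s9c.png',im)
B={'blue':(.403,.277),'yel':(.5275,.383),'green':(.527,-.399),'red':(.655,-.075),'pB':(.652,.1055),'pY':(.4075,-.309)}
for n,g in B.items():
    for k,cc in(('S',c),('T',t)):
        w=world(cc).reshape(-1,3); z0=0 if n[0]=='p' else .006
        P=w[(w[:,2]>.083+z0)&(w[:,2]<.12)&(np.hypot(*(w[:,:2]-g).T)<.04)]
        if len(P): print(n,k,len(P),((P.min(0)+P.max(0))/2)[:2].round(4)-g,'top z',np.percentile(P[:,2],[50,95]).round(4))
```

```text
30.4 [0.68270104 0.41131123 0.18027446]
blue S 74 [-0.0008  0.0008] top z [0.0951 0.0986]
blue T 147 [-0.0029 -0.0009] top z [0.0949 0.0987]
yel S 99 [ 0.001  -0.0002] top z [0.0957 0.0984]
yel T 144 [ 0.0006 -0.0021] top z [0.0955 0.0983]
green S 56 [ 5.e-04 -1.e-04] top z [0.095  0.0981]
green T 147 [-8.e-04 -1.e-04] top z [0.095  0.0984]
red S 79 [0.0008 0.0007] top z [0.0961 0.0978]
pB S 92 [0.0007 0.0014] top z [0.0897 0.0925]
pB T 134 [-0.0009 -0.0004] top z [0.0894 0.0927]
pY S 50 [0.0005 0.0022] top z [0.0895 0.0927]
pY T 151 [-0.0009 -0.0017] top z [0.0891 0.0925]
```

View pics/s9c.png

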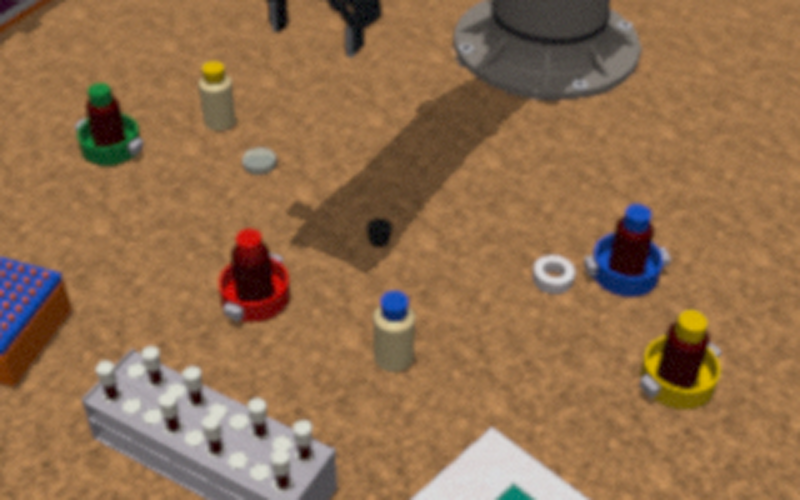

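All four blood bottles stand upright in their own colour's bucket: green (105,120), red (252,275), blue (632,250) and yellow (684,355). Cap tops are at about 96 mm and offsets are within 3 mm. The pale bottles haven't moved. Handing in.

```bash
python3 -c "
from bench import *
print(sign_off())"
```

```text
the job is handed in; nothing more can be done
None
```

All four blood bottles (blue, yellow, green, red) were lowered until I felt contact, released in the bucket of their cap's colour, and the job was handed in at about 30 s.

- **Blood bottles:** the last camera checks put each cap within about 3 mm of its bucket's centre. Cap tops were at 95–96 mm, which fits a bottle standing on the 6 mm floor, and all four look upright.
- **Pale bottles:** both measured within about 2.5 mm of where they started.
- **Robot:** it ended clear of everything, with the gripper open and wrist force readings under 1 N.
- **Limit of the checks:** the red bottle's final position was seen only by the scene camera, because the top camera gave no reading there. No check failed or disagreed.

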